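# Hang a graduated cylinder on the air dryer and open its air half way

### The job

Hang the washed graduated cylinder lying on the bench upside down on the long slanting peg of the drying rack: slide it on gently until you feel its mouth press lightly against the black stop collar, wherever that is set along the peg, and let go of it. Then turn the rack's air valve to half open (45 degrees, handle over the middle tick mark). Leave the timer and the tape roll where they are.

Things in the scene. Friction and masses are not known exactly. Their poses are not given: they have to be found in the camera images.
- cylinder: white graduated cylinder, 140 long, loose, 60 g, lying level on flats of its two hexagons. Origin on its axis at mid length, 20 above the bench; x axis from foot to open mouth. Barrel 26 outside, bore 21, 130 deep. Hexagons 40 across flats: foot at x = -70 to -62, grey bumper ring at x = +42 to +50; smooth barrel between them to grip
- cylinder_mouth (a point): centre of the cylinder's open mouth, at x = +70 in its frame
- dryer: fixed drying rack: grey base plate 120 x 245 x 8, white block 160 wide whose face looks up at 35 degrees above level, top edge at z 97; two white pegs square on the face, valve beside. Origin on the bench; x axis: level direction the pegs point; y: from short to long peg. Peg roots at (30, +35 long / -35 short, 75), valve axis at (0, -130)
- long_peg: the long peg, fixed: 15 diameter, 90 long, round tip, slanting up at 35 degrees above level. Origin on its axis at its root, at the outer face of the root flange; z axis runs along the peg to its tip
- collar_seat: the steel flange, 28 diameter, at the root of the long peg; fixed, origin and axes as for the long peg. In front of it the black stop collar (38 diameter, 8 thick) is clamped on the peg. Its setting differs each time and is not reported: its outer face, where the cylinder's mouth comes to rest, is 8 to 32 from the root. It withstands a press of a few N; over 30 N is too hard
- short_peg: the short peg, parallel to the long one and 70 beside it: 11 diameter, 42 long; not to be used. Origin and axes as for the long peg
- air_valve (a joint): angle of the air valve's bar handle about the vertical: 0 = closed (long end the way the pegs point, rack's +x), 1.571 = fully open (long end towards the pegs, rack's +y), counterclockwise from above; stops at both ends, held by friction. Three black ticks on the white disc under it at 0, 45 and 90 degrees
- valve_pointer (a point): end of the long arm of the handle, 42 from the turning axis, at the same height as valve_grip
- timer: bystander: white bench timer, 62 x 66 x 18, loose. Origin at its underside centre
- tape_roll: bystander: roll of lab tape, 61 diameter, 25 high, loose, lying flat. Origin at its underside centre
- valve_grip (a point): point on the valve's vertical turning axis, 90 above the bench, inside the black bar handle. The bar is 10 thick and 22 high (74 to 96 above the bench) and reaches 42 to one side of the axis and 18 to the other; the white disc under it has its top 70 above the bench
There are look-alikes about, which are no part of the job. Several things have the shape of the cylinder; the one meant has the colours described above.

How it is judged:
By the outcome, as a careful person would: the job done as asked, in the order asked, and still so for the second after the job is handed in, with the robot touching nothing.
It also fails if it takes over 51 s, if anything falls off the work surface, if the arm or the gripper's body presses on something with over 40 N, if the wrist force passes 120 N, or if a joint passes its speed limit or range.

### The arm

A 6-joint arm with a two-finger parallel gripper is mounted at the origin on a cart in front of the work surface, level with it; the furniture and walls round the work are solid. World frame = base frame: x ahead of the robot, y to its left, z up, the work surface at z = 0. Lengths are in m, angles in rad, forces in N, time in s.
With the tool pointing down it reaches from about 0.35 to 0.775 m from the base axis. Payload 5.5 kg.
Tool frame: the origin (TCP) lies midway between the tips of the shut fingers; the grasp point (between the pads) lies 19 mm behind it; z points along the fingers, y is the line along which they close (so a half turn about z gives the same grasp; the last joint's range is limited). The gripper opens to 85 mm and grips with 20 to 120 N. Pads are 22 mm wide; open, the fingers measure 114 mm over their backs; the gripper's body (76 mm by 85 mm) begins 54 mm behind the grasp point. The pads swing forward as they close: fully open they stand 13 mm farther back than shut.
Start: joints at [-1.368, 0.313, 0.046, 1.304, 0, 1.431], TCP at [0.193, -0.542, 0.231] pointing down, gripper open.
Joint ranges: [-2.76, 2.76], [-0.86, 1.69], [-1.03, 1.26], [-2.2, 2.34], [-1.47, 1.5], [-3.14, 3.14]. Speed limits (rad/s): [2.57, 2.57, 3.14, 3.14, 3.14, 3.14].

### API

Orientations are given as a unit quaternion [w, x, y, z].
In Python, from workcell import get_state, read_camera, camera_info, hand_in, recognise gives the robot as it stands.
- The arm moves only by the tool arm_command, never from a script. Its argument "moves" is one flat list of numbers, 7 for each row, row after row: the opening, from -1 (shut) to 1 (fully open), then the shift along the tool's x, y, z in mm, then the turn, a rotation vector about the tool's x, y, z in rad. A call has 1 to 8 rows; each row shifts and turns the commanded pose from where the row before left it, along the tool's axes as they then stand; what a row does not reach is not made up. A row lasts 1/8 s, in which the tool goes at most 62.5 mm and 10.7 degrees, less where a joint would pass 70% of its speed; a pose out of reach is approached as far as the arm can. A call with a gripper value outside its range is refused whole. The fingers move at their own pace and stop on an object; "newtons" is the grip in N (left out, the last holds). Time passes only in rows, so rows that do not move let the fingers close. It gives the time, the measured TCP pose, the force, the opening and the grip force at its end, in the units of the state.
- get_state(): the state, without advancing time (a new reading comes with each control period).
- read_camera(name): name is "scene" or "top"; returns (picture, depth): 420x560x3 uint8, blue, green, red; 420x560 float32, m along the optical axis (not along the pixel's ray), 0 where there is no reading.
- camera_info(name): a dict with "fovy" (degrees; the focal length in pixels is half the picture's height over the tangent of half this angle, whatever the lens; pixels are square), "cx", "cy" (the principal point, pixels), "eye" and "orientation" of the camera in the world. Camera axes: x right, y down, z forward; pixel columns grow to the right and rows downward; lengths in m; the calibration is good to about 2 mm. A picture is of the moment at which its call begins. camera_info takes no time and is no camera call.
- hand_in(): hands the job in; it is judged then, once.
Trained networks look in the newest picture that a camera, given by its name, has taken for a name from the list of things; names that differ only in an ending like _2 or _b are one class to them, and where a whole thing is asked for, a point or a joint stands for the part that bears it (a point fixed in the world has none). Each returns a list of dicts, best first, with "confidence" (0 to 1); they miss things now and then, are a little off and sometimes report something else, mostly with a low value. They report only what shows in the picture. A call takes as long as a camera call. They do not tell look-alikes from the thing itself.
- recognise(camera, label): "point" ([column, row] in pixels, amid what is visible of it).
The state is a dict: "clock": time; "joint_pos": joint angles; "qvel": joint speeds; "tau": joint torques, N m; "tcp_pos": TCP position; "orientation": TCP orientation; "wrist_force": force on the tool from outside, world axes, zero at the start; "ft_torque": the same for the moment, N m; "finger_gap": finger opening in m; "grip_force": force on a finger pad.
Only numpy, scipy, OpenCV 4.12 (cv2) and the standard library are available. Lean on these libraries where they do the work, as an engineer would, in place of code of your own. Each camera call takes 0.05 s, during which the arm holds its last target. There are 200 camera calls.

## Working session

There is one attempt and no reset: what is moved stays moved. The work goes in short steps, Python scripts to look and compute and a tool call to move; the robot and the scene stay as the last step left them, time stands still between calls to the robot, and variables do not carry over. Pictures are saved under pics/ and viewed, at most 10 in all, crops included, and the job is handed in when it is done.

Besides the shell and the picture viewer there is one more tool, called after "Emit:" in YAML: its name, and indented under it one key for each argument. arm_command: Moves the arm, as the interface text tells. Its arguments: {"type":"object","properties":{"moves":{"type":"array"},"newtons":{"type":"number"}},"required":["moves"]}

```bash
mkdir -p pics; ls; cat > h.py <<'E'
import numpy as np,cv2
from scipy.spatial.transform import Rotation as R
from workcell import *
def cam(n):
    i=camera_info(n); q=i["orientation"]; f=210/np.tan(np.radians(i["fovy"])/2)
    return f,i["cx"],i["cy"],np.array(i["eye"]),R.from_quat([q[1],q[2],q[3],q[0]]).as_matrix()
def cloud(n,d):
    f,cx,cy,e,M=cam(n); v,u=np.mgrid[:420,:560]
    P=np.stack([(u-cx)/f*d,(v-cy)/f*d,d],-1)
    return P@M.T+e
def proj(n,p):
    f,cx,cy,e,M=cam(n); c=(np.asarray(p)-e)@M
    return c[...,:2]/c[...,2:]*f+[cx,cy]
E
python3 - <<'E'
from h import *
for n in ["scene","top"]:
    p,d=read_camera(n); cv2.imwrite(f"pics/{n}1.png",p); np.savez(f"{n}1.npz",p=p,d=d)
    print(n,camera_info(n))
    for l in ["cylinder","long_peg","short_peg","air_valve","timer","tape_roll","valve_grip","valve_pointer","cylinder_mouth"]:
        C=cloud(n,d)
        for r in recognise(n,l):
            u,v=np.round(r["point"]).astype(int); print(l,round(r["confidence"],2),u,v,C[v,u].round(3))
print(get_state())
E
```

```text
pics
scene {'fovy': 54.79180298743455, 'cx': 281.3780145686996, 'cy': 208.89954948248143, 'eye': array([-0.06755382,  0.52631612,  0.9320498 ]), 'orientation': array([ 0.16445681, -0.42177486,  0.83242027, -0.31958791])}
cylinder 0.91 254 262 [0.481 0.221 0.031]
cylinder 0.63 389 180 [ 0.493 -0.308  0.025]
long_peg 0.68 297 214 [0.493 0.068 0.112]
long_peg 0.6 243 217 [0.644 0.153 0.018]
short_peg 0.42 306 201 [0.533 0.005 0.089]
air_valve 0.69 319 180 [ 0.584 -0.086  0.081]
timer 0.94 245 216 [0.642 0.147 0.02 ]
tape_roll 0.66 175 289 [0.551 0.426 0.002]
valve_pointer 0.68 313 222 [0.465 0.034 0.081]
valve_pointer 0.67 321 177 [ 0.58  -0.09   0.094]
cylinder_mouth 0.89 249 261 [0.493 0.229 0.029]
cylinder_mouth 0.56 394 181 [ 0.478 -0.315  0.028]
top {'fovy': 47.29990983666177, 'cx': 284.1233931066215, 'cy': 214.39844767033583, 'eye': array([0.34619624, 0.07580518, 1.15440162]), 'orientation': array([-0.06108178,  0.70887622, -0.69944243,  0.06740779])}
cylinder 0.78 429 263 [ 0.442 -0.273  0.036]
cylinder 0.68 247 173 [0.656 0.159 0.022]
cylinder 0.65 218 237 [0.496 0.222 0.033]
cy
[... 563 characters left out ...]
_pos': array([-1.36759914e+00,  3.13144087e-01,  4.60931545e-02,  1.30364083e+00,
        1.04721788e-05,  1.43118014e+00]), 'qvel': array([-7.16922687e-05,  1.65618101e-05,  1.34342415e-03,  2.19557568e-03,
       -9.46488015e-05, -4.50700214e-04]), 'tau': array([ 2.71739173e-04, -4.80477154e+01,  2.98816592e+01,  3.47459054e-04,
       -3.29447243e-07, -4.91658682e-06]), 'tcp_pos': array([ 0.19326865, -0.54156749,  0.23135221]), 'orientation': array([5.20882730e-05, 9.85345804e-01, 1.70568587e-01, 6.89520662e-06]), 'wrist_force': array([ 0.09318871, -0.35801188, -0.00215536]), 'ft_torque': array([-0.01902517, -0.01953947,  0.00913501]), 'grip_force': 0.0, 'finger_gap': 0.08514082253360522}
```

View pics/scene1.png

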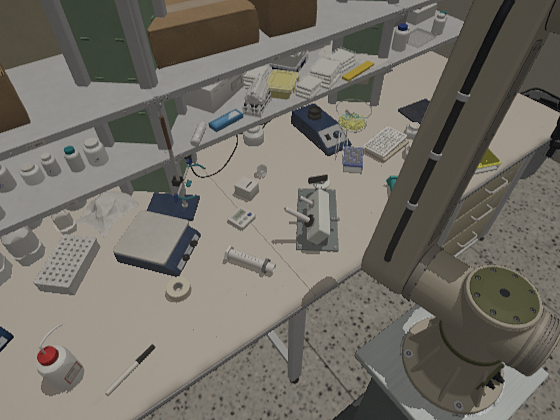

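View pics/top1.png

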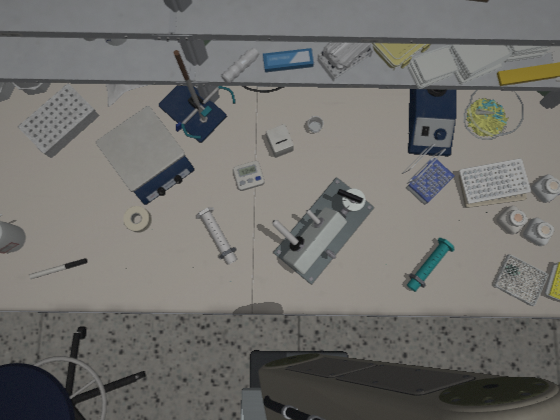

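The white cylinder lies at about top (218,236) / scene (250,262). The rack is at top (325,230), with the long peg at top (285,233) and the valve at top (350,199). The teal one is a look-alike. I'll enlarge both.

```bash
python3 - <<'E'
from h import *
t=np.load("top1.npz")["p"][165:295,190:385]; s=np.load("scene1.npz")["p"][160:285,215:350]
cv2.imwrite("pics/c1.png",cv2.resize(t,None,fx=4.1,fy=4.1,interpolation=cv2.INTER_CUBIC))
cv2.imwrite("pics/c2.png",cv2.resize(s,None,fx=4.7,fy=4.7,interpolation=cv2.INTER_CUBIC))
# cloud of rack and cylinder, both cams
for n in ["scene","top"]:
    d=np.load(n+"1.npz")["d"]; C=cloud(n,d); ok=d>0
    X=C[ok]
    m=(abs(X[:,0]-.49)<.1)&(abs(X[:,1]-.22)<.1)&(X[:,2]>.012)&(X[:,2]<.06)
    P=X[m]; c=P.mean(0); w,V=np.linalg.eigh(np.cov(P[:,:2].T)); a=V[:,1]; s_=(P[:,:2]-c[:2])@a
    print(n,"cyl",len(P),c.round(4),a.round(3),np.percentile(s_,[0,2,98,100]).round(4),np.percentile(P[:,2],[50,95,100]).round(4))
    # rack points: valve handle, top edge
    m=(abs(X[:,0]-.5)<.15)&(abs(X[:,1]+.02)<.16)&(X[:,2]>.02)&(X[:,2]<.16)
    P=X[m]
    for lo,hi in [(.062,.074),(.085,.092),(.092,.1),(.1,.11),(.11,.12),(.12,.14)]:
        k=(P[:,2]>lo)&(P[:,2]<hi); print(lo,k.sum(),P[k].mean(0).round(4) if k.any() else 0)
    # valve handle
    k=(P[:,2]>.085)&(np.hypot(P[:,0]-.583,P[:,1]+.085)<.06); print("handle",k.sum(),P[k].mean(0).round(4),P[k].min(0).round(4),P[k].max(0).round(4))
E
```

```text
scene cyl 545 [0.4965 0.2258 0.0298] [-0.853 -0.521] [-0.0705 -0.0683  0.0681  0.0697] [0.0308 0.0397 0.0433]
0.062 232 [ 0.5123 -0.0225  0.0693]
0.085 320 [ 0.4917 -0.0059  0.0885]
0.092 316 [ 0.5028 -0.0097  0.0949]
0.1 38 [0.5018 0.0515 0.1049]
0.11 30 [0.502  0.0742 0.1153]
0.12 37 [0.5116 0.083  0.1253]
handle 119 [ 0.5743 -0.0741  0.0927] [ 0.5324 -0.1086  0.085 ] [ 0.6    -0.041   0.1004]
top cyl 724 [0.5008 0.2227 0.0315] [-0.856 -0.516] [-0.0699 -0.0669  0.0687  0.0709] [0.0317 0.0405 0.0457]
0.062 449 [ 0.547  -0.0519  0.0696]
0.085 582 [ 0.4882 -0.0047  0.0886]
0.092 604 [ 0.5064 -0.014   0.0951]
0.1 68 [0.5086 0.0392 0.104 ]
0.11 42 [0.5026 0.0692 0.1149]
0.12 66 [0.5134 0.0826 0.1259]
handle 203 [ 0.5713 -0.0719  0.0938] [ 0.5296 -0.11    0.085 ] [ 0.6015 -0.0405  0.1002]
```

View pics/c1.png

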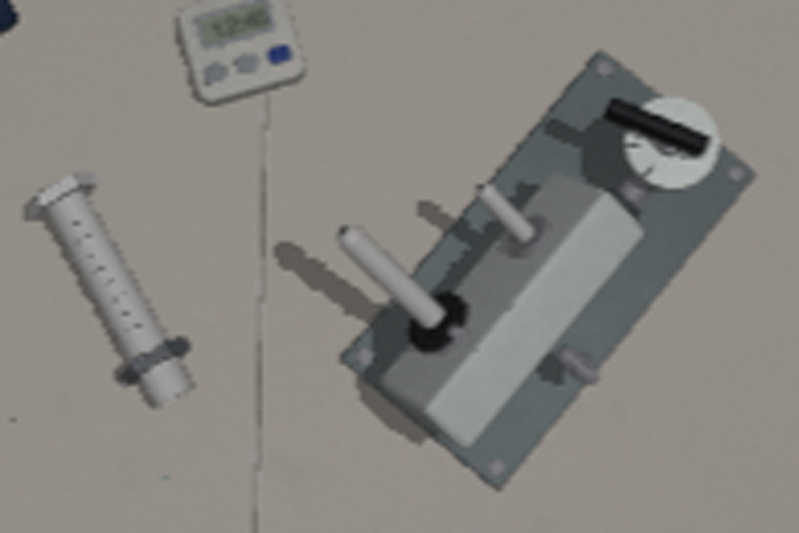

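View pics/c2.png

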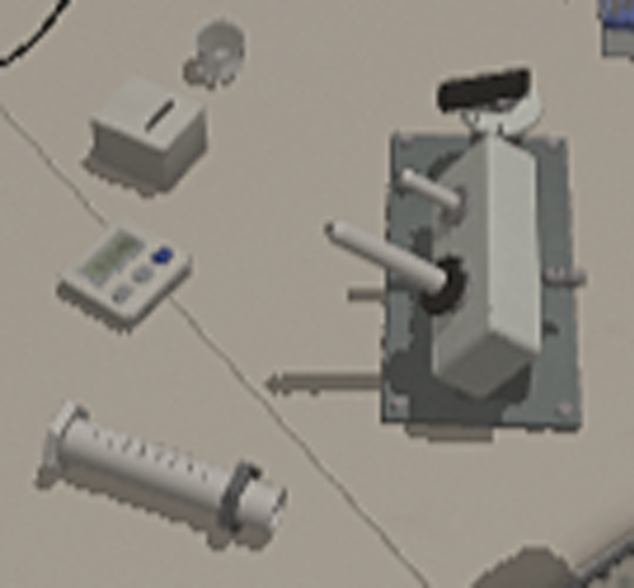

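The white cylinder's mouth and bumper end are towards the robot (top crop 160,390), with the foot at (60,195). The black collar sits close to the root (435,320). The valve handle's long end points left-up (610,108) over the disc (672,142). Next I fit the rack pose.

```bash
cat > fit.py <<'E'
from h import *
from scipy.optimize import least_squares
s35,c35=np.sin(np.radians(35)),np.cos(np.radians(35)); ax=np.array([c35,0,s35])
def toRack(X,p):
    x,y,t=p[:3]; c,s=np.cos(t),np.sin(t); D=X-[x,y,0]
    return np.stack([c*D[:,0]+s*D[:,1],-s*D[:,0]+c*D[:,1],D[:,2]],1)
def toWorld(X,p):
    x,y,t=p[:3]; c,s=np.cos(t),np.sin(t)
    return np.stack([c*X[:,0]-s*X[:,1]+x,s*X[:,0]+c*X[:,1]+y,X[:,2]],1)
def pegd(Q,y,r):
    D=Q-[30,y,75]; a=D@ax; return np.linalg.norm(D-a[:,None]*ax,axis=1)-r,a
if __name__=="__main__":
  p0=np.array([525,-20,np.radians(50.8)])
  for n in ["scene","top"]:
    z=np.load(n+"1.npz"); d=z["d"]; C=cloud(n,d)*1000; ok=d>0; X=C[ok]; B=z["p"][ok].max(1)
    m=np.linalg.norm(X[:,:2]-p0[:2],axis=1)<200; X=X[m&(X[:,2]>3)]; B=B[m&(C[ok][:,2]>3)]
    p=np.r_[p0,0.]
    # initial: valve+peg cloud guess refined by iterating selection
    for tol in [25,15,8,6,5,4]:
        Q=toRack(X,p)-[0,0,p[3]]
        dl,al=pegd(Q,35,7.5); ds,as_=pegd(Q,-35,5.5); fp=(Q-[30,0,75])@ax
        L=(abs(dl)<tol)&(al>42)&(al<88); S=(abs(ds)<tol)&(as_>10)&(as_<40); F=(abs(fp)<tol)&(abs(Q[:,1])<70)&(Q[:,2]>25)&(Q[:,2]<92)&(dl>14)&(ds>12)
        T=(abs(Q[:,2]-8)<4)&(abs(Q[:,1])<140)
        f=lambda p:(lambda q:np.r_[pegd(q[L],35,7.5)[0],pegd(q[S],-35,5.5)[0],.3*((q[F]-[30,0,75])@ax)])(toRack(X,p)-[0,0,p[3]])
        p=least_squares(f,p,loss="soft_l1",f_scale=1).x
    print(n,p[:2].round(1),np.degrees(p[2]).round(2),"dz",p[3].round(1),L.sum(),S.sum(),F.sum(),"rms",np.sqrt(np.mean(f(p)**2)).round(2))
    Q=toRack(X,p)-[0,0,p[3]]
    dl,al=pegd(Q,35,0); print("tip",al[dl<9].max().round(1))
    k=(B<70)&(dl>9)&(dl<21)&(al>0)&(al<45); print("black along",np.percentile(al[k],[5,25,50,75,90,97]).round(1),k.sum())
    k=(dl>10)&(dl<18)&(al>0)&(al<45); print("ring hist",np.histogram(al[k],np.arange(0,46,4))[0])
    H=(Q[:,2]>84)&(np.hypot(Q[:,0],Q[:,1]+130)<60)&(Q[:,1]<-82); h=Q[H][:,:2]; c=h.mean(0); w,V=np.linalg.eigh(np.cov(h.T)); v=V[:,1]; v=v*np.sign(v@(c-[0,-130]))
    e=(h-c)@v
    print("handle ang",np.degrees(np.arctan2(v[1],v[0])).round(1),"axis from ends",(c+v*(e.max()-42)).round(1),"extent",(e.max()-e.min()).round(1),"z",np.median(Q[H][:,2]).round(1))
    # plate rect
    P=(abs(Q[:,2]-8)<3)&(abs(Q[:,1]+30)<150); print("plate",cv2.minAreaRect(Q[P][:,:2].astype(np.float32)))
    # cylinder: fit barrel
    X=C[ok]; pc=np.r_[498,224,np.arctan2(-.518,-.855),20.]
    for tol in [8,4,3]:
        def g(pc,sel=None):
            D=X-[pc[0],pc[1],pc[3]]; a=np.array([np.cos(pc[2]),np.sin(pc[2]),0]); al=D@a; return np.linalg.norm(D-al[:,None]*a,axis=1)-13,al
        r,al=g(pc); sel=(abs(r)<tol)&(abs(al+10)<48)&(X[:,2]>12); pc=least_squares(lambda q:g(q)[0][sel],pc,loss="soft_l1").x
    r,al=g(pc); k=(r<1.5)&(X[:,2]>14)&(abs(al)<85); print("cyl",pc.round(1),np.degrees(pc[2]).round(2),"extent",al[k].min().round(1),al[k].max().round(1))
E
python3 fit.py
```

```text
scene [264.2  72.4] 49.45 dz 107.5 0 0 0 rms nan
  return _methods._mean(a, axis=axis, dtype=dtype,
  ret = ret.dtype.type(ret / rcount)
Traceback (most recent call last):
  File "fit.py", line 28, in <module>
    dl,al=pegd(Q,35,0); print("tip",al[dl<9].max().round(1))
                                    ~~~~~~~~~~~~^^
ValueError: zero-size array to reduction operation maximum which has no identity
```

```bash
sed -i 's/p0=np.array(\[525,-20/p0=np.array([479,-15/; s/\[25,15,8,6,5,4\]/[12,9,7,6,5,4]/; s/return umr//' fit.py; sed -i 's/-\[0,0,p\[3\]\])$/-[0,0,p[3]])/; s/@ax)\])(toRack/@ax),p[3:]*3])(toRack/' fit.py; python3 fit.py
```

```text
scene [479.6 -15.1] 50.37 dz -1.0 79 35 183 rms 1.0
tip 93.7
black along [ 8.5 11.8 14.3 15.4 15.8 16.4] 60
ring hist [13  3  6 26  5  0  0  0  0  0  0]
handle ang 17.0 axis from ends [   5.1 -127.7] extent 60.4 z 94.1
plate ((9.792190551757812, -30.152816772460938), (374.42242431640625, 299.36065673828125), 0.10442444682121277)Traceback (most recent call last):
  File "fit.py", line 42, in <module>
    r,al=g(pc); k=(r<1.5)&(X[:,2]>14)&(abs(al)<85); print("cyl",pc.round(1),np.degrees(pc[2]).round(2),"extent",al[k].min().round(1),al[k].max().round(1))
                                                                                                                ~~~~~~~~~^^
    return umr_minimum(a, axis, None, out, keepdims, initial, where)
ValueError: zero-size array to reduction operation minimum which has no identity
```

```bash
sed -i 's/lambda q:g(q)\[0\]\[sel\],pc,/lambda q:np.r_[g(q)[0][sel],.3*(q[:2]-[498,224])@[-.855,-.518],.3*(q[3]-20)],pc,/' fit.py; sed -i 's/D=X-\[pc/D=X-[pc/' fit.py; python3 fit.py
```

```text
scene [479.6 -15.1] 50.37 dz -1.0 79 35 183 rms 1.0
tip 93.7
black along [ 8.5 11.8 14.3 15.4 15.8 16.4] 60
ring hist [13  3  6 26  5  0  0  0  0  0  0]
handle ang 17.0 axis from ends [   5.1 -127.7] extent 60.4 z 94.1
plate ((9.792190551757812, -30.152816772460938), (374.42242431640625, 299.36065673828125), 0.10442444682121277)
cyl [499.5 221.5  -2.6  20.6] -149.16 extent -63.7 70.1
top [480.4 -14.1] 50.73 dz -1.4 117 54 378 rms 0.81
tip 95.2
black along [10.8 13.6 14.9 15.8 16.3 17.1] 99
ring hist [23  4  4 43 17  0  0  0  0  0  0]
handle ang 17.3 axis from ends [   3. -129.] extent 58.7 z 96.8
plate ((-1.944610595703125, -30.349639892578125), (397.8894958496094, 298.62451171875), 0.4674447178840637)
cyl [499.  222.3  -2.6  20.5] -148.37 extent -64.3 69.3
```

```bash
cat > plan.py <<'E'
from h import *
RX,RY,RT=480.0,-14.6,np.radians(50.55)
def Rdown(h,pitch=0):  # tool x along heading h, pitched down by pitch
    x=np.array([np.cos(h)*np.cos(pitch),np.sin(h)*np.cos(pitch),-np.sin(pitch)])
    y=np.array([np.sin(h),-np.cos(h),0]); return np.c_[x,y,np.cross(x,y)]
def rack(x,y,z): c,s=np.cos(RT),np.sin(RT); return np.array([RX+c*x-s*y,RY+s*x+c*y,z])
def cur():
    s=get_state(); q=s["orientation"]; return s["tcp_pos"]*1000,R.from_quat([q[1],q[2],q[3],q[0]]).as_matrix(),s
def rows(p,M,tp,tM,n,g,rv=None):
    rv=R.from_matrix(M.T@tM).as_rotvec()/n if rv is None else np.array(rv); d=(tp-p)/n; out=[]
    D=R.from_rotvec(rv.round(4)).as_matrix()
    for i in range(n):
        out.append([g,*(M.T@d).round(1),*rv.round(4)]); M=M@D
    for i in range(0,n,8): print(sum([[float(v) for v in r] for r in out[i:i+8]],[]))
    return tp,M
PEG=rack(30,35,75); PA=np.array([np.cos(RT)*np.cos(np.radians(35)),np.sin(RT)*np.cos(np.radians(35)),np.sin(np.radians(35))])
HM=Rdown(RT+np.pi,np.radians(35))
def hang(s,mouth=np.array([85,0,-15.])): return PEG+PA*s-HM@mouth
E
python3 - <<'E'
from plan import *
p,M,s=cur(); r=[0,0,-.1393]
p,M=rows(p,M,np.array([400,-250,280.]),None,8,1,r)
p,M=rows(p,M,np.array([512,229.8,110.]),None,16,1,r)
print(M.round(3),Rdown(np.radians(-148.8)).round(3)); print(hang(110),hang(15))
E
```

```text
[1.0, 36.6, -25.6, -6.1, 0.0, 0.0, -0.1393, 1.0, 39.8, -20.3, -6.1, 0.0, 0.0, -0.1393, 1.0, 42.2, -14.6, -6.1, 0.0, 0.0, -0.1393, 1.0, 43.8, -8.6, -6.1, 0.0, 0.0, -0.1393, 1.0, 44.6, -2.4, -6.1, 0.0, 0.0, -0.1393, 1.0, 44.5, 3.8, -6.1, 0.0, 0.0, -0.1393, 1.0, 43.6, 9.9, -6.1, 0.0, 0.0, -0.1393, 1.0, 41.8, 15.9, -6.1, 0.0, 0.0, -0.1393]
[1.0, 30.6, 3.6, 10.6, 0.0, 0.0, -0.1393, 1.0, 29.8, 7.8, 10.6, 0.0, 0.0, -0.1393, 1.0, 28.4, 11.8, 10.6, 0.0, 0.0, -0.1393, 1.0, 26.5, 15.7, 10.6, 0.0, 0.0, -0.1393, 1.0, 24.1, 19.2, 10.6, 0.0, 0.0, -0.1393, 1.0, 21.2, 22.4, 10.6, 0.0, 0.0, -0.1393, 1.0, 17.9, 25.1, 10.6, 0.0, 0.0, -0.1393, 1.0, 14.2, 27.3, 10.6, 0.0, 0.0, -0.1393]
[1.0, 10.3, 29.0, 10.6, 0.0, 0.0, -0.1393, 1.0, 6.2, 30.2, 10.6, 0.0, 0.0, -0.1393, 1.0, 1.9, 30.7, 10.6, 0.0, 0.0, -0.1393, 1.0, -2.4, 30.7, 10.6, 0.0, 0.0, -0.1393, 1.0, -6.6, 30.1, 10.6, 0.0, 0.0, -0.1393, 1.0, -10.7, 28.9, 10.6, 0.0, 0.0, -0.1393, 1.0, -14.6, 27.1, 10.6, 0.0, 0.0, -0.1393, 1.0, -18.3, 24.8, 10.6, 0.0, 0.0, -0.1393]
[[-0.855 -0.518  0.   ]
 [-0.518  0.855 -0.   ]
 [ 0.    -0.    -1.   ]] [[-0.855 -0.518  0.   ]
 [-0.518  0.855  0.   ]
 [-0.     0.    -1.   ]]
[578.9987888  160.79190161 174.56012442] [529.55195531 100.70133202 120.07036297]
```

Emit:
arm_command:
  moves: [1,36.6,-25.6,-6,0,0,-0.1393,1,39.8,-20.3,-6,0,0,-0.1393,1,42.2,-14.6,-6,0,0,-0.1393,1,43.8,-8.6,-6,0,0,-0.1393,1,44.6,-2.4,-6,0,0,-0.1393,1,44.5,3.8,-6,0,0,-0.1393,1,43.6,9.9,-6,0,0,-0.1393,1,41.8,15.9,-6,0,0,-0.1393]

```text
clock: 2.0
tcp_pos: [0.4007, -0.2488, 0.2797]
orientation: [0.0, 0.745, 0.668, 0.0]
wrist_force: [0.5, -0.5, 0.0]
finger_gap: 0.0857
grip_force: 0.0
```

Emit:
arm_command:
  moves: [1,30.6,3.6,5,0,0,-0.1393,1,29.8,7.8,5,0,0,-0.1393,1,28.4,11.8,5,0,0,-0.1393,1,26.5,15.7,5,0,0,-0.1393,1,24.1,19.2,5,0,0,-0.1393,1,21.2,22.4,5,0,0,-0.1393,1,17.9,25.1,5,0,0,-0.1393,1,14.2,27.3,5,0,0,-0.1393]

```text
clock: 3.0
tcp_pos: [0.4563, -0.009, 0.2393]
orientation: [0.0, 0.279, 0.96, -0.0]
wrist_force: [0.9, -0.8, -0.5]
finger_gap: 0.0852
grip_force: 0.0
```

Emit:
arm_command:
  moves: [1,10.3,29,10,0,0,-0.1393,1,6.2,30.2,10,0,0,-0.1393,1,1.9,30.7,10,0,0,-0.1393,1,-2.4,30.7,10,0,0,-0.1393,1,-6.6,30.1,10,0,0,-0.1393,1,-10.7,28.9,10,0,0,-0.1393,1,-14.6,27.1,10,0,0,-0.1393,1,-18.3,24.8,10,0,0,-0.1393]

```text
clock: 4.0
tcp_pos: [0.5122, 0.2309, 0.159]
orientation: [0.0, -0.271, 0.963, -0.0]
wrist_force: [0.1, -0.2, 0.6]
finger_gap: 0.0853
grip_force: 0.0
```

```bash
cat > go.py <<'E'
from plan import *
def goto(tp,tM,n,g):
    p,M,s=cur(); print("clk",s["clock"].round(2),p.round(1),"F",s["wrist_force"].round(1),"gap",round(s["finger_gap"]*1000,1)); print("err world",(tp-p).round(1),"tool",(M.T@(tp-p)).round(1),"rot",R.from_matrix(M.T@tM).as_rotvec().round(4),"j",s["joint_pos"].round(2))
    return rows(p,M,np.array(tp,float),tM,n,g)
E
python3 -c "
from go import *
goto(np.array([512,229.8,5]),Rdown(np.radians(-148.8)),8,1)"
```

```text
Traceback (most recent call last):
  File "go.py", line 3, in goto
    p,M,s=cur(); print("clk",s["clock"].round(2),p.round(1),"F",s["wrist_force"].round(1),"gap",round(s["finger_gap"]*1000,1)); print("err world",(tp-p).round(1),"tool",(M.T@(tp-p)).round(1),"rot",R.from_matrix(M.T@tM).as_rotvec().round(4),"j",s["joint_pos"].round(2))
                             ^^^^^^^^^^^^^^^^
AttributeError: 'float' object has no attribute 'round'
```

Emit:
arm_command:
  moves: [1,0,-1,30,0,0,0,1,0,0,30,0,0,0,1,0,0,30,0,0,0,1,0,0,25,0,0,0,1,0,0,20,0,0,0,1,0,0,12,0,0,0,1,0,0,7,0,0,0,1,0,0,0,0,0,0]

```text
clock: 5.0
tcp_pos: [0.5125, 0.229, 0.0052]
orientation: [-0.0, -0.269, 0.963, -0.0]
wrist_force: [-0.2, -0.8, 0.5]
finger_gap: 0.0851
grip_force: 0.0
```

Emit:
arm_command:
  moves: [-1,0,0,0,0,0,0,-1,0,0,0,0,0,0,-1,0,0,0,0,0,0,-1,0,0,0,0,0,0,-1,0,0,0,0,0,0,-1,0,0,0,0,0,0]
  newtons: 40

```text
clock: 5.75
tcp_pos: [0.5128, 0.2291, 0.0057]
orientation: [0.0, -0.269, 0.963, -0.0]
wrist_force: [-1.2, 0.0, 5.9]
finger_gap: 0.0243
grip_force: 39.8
```

```bash
sed -i 's/s\["clock"\].round(2)/round(s["clock"],2)/' go.py
python3 -c "
from go import *
goto(np.array([512,229.8,90]),Rdown(np.radians(-148.8)),4,-1)"
```

```text
clk 5.75 [512.8 229.1   5.7] F [-1.2  0.   5.9] gap 24.3
err world [-0.8  0.7 84.3] tool [  0.3   1.  -84.3] rot [-0.0003  0.0007 -0.0001] j [ 0.28  0.46 -0.34  0.78 -0.   -0.27]
[-1.0, 0.1, 0.2, -21.1, -0.0001, 0.0002, -0.0, -1.0, 0.1, 0.2, -21.1, -0.0001, 0.0002, -0.0, -1.0, 0.1, 0.3, -21.1, -0.0001, 0.0002, -0.0, -1.0, 0.1, 0.3, -21.1, -0.0001, 0.0002, -0.0]
```

Emit:
arm_command:
  moves: [-1,0,0,-20,0,0,0,-1,0,0,-30,0,0,0,-1,0,0,-35,0,0,0,-1,0,0,-35,0,0,0,-1,0,0,-20,0,0,0,-1,0,0,0,0,0,0]

```text
clock: 6.5
tcp_pos: [0.5136, 0.2293, 0.1465]
orientation: [0.001, -0.269, 0.963, -0.0]
wrist_force: [-0.0, 0.7, -0.1]
finger_gap: 0.024
grip_force: 39.5
```

```bash
python3 -c "
from go import *
goto(hang(125),HM,8,-1)"
```

```text
clk 6.5 [513.6 229.3 146.5] F [-0.   0.7 -0.1] gap 24.0
err world [ 73.2 -59.   36.7] tool [-32.2 -88.4 -36.5] rot [-0.1045 -0.6023 -0.3268] j [ 0.28  0.33 -0.15  1.09 -0.   -0.27]
[-1.0, -4.0, -11.1, -4.6, -0.0131, -0.0753, -0.0409, -1.0, -3.9, -11.2, -4.4, -0.0131, -0.0753, -0.0409, -1.0, -3.8, -11.3, -4.3, -0.0131, -0.0753, -0.0409, -1.0, -3.6, -11.4, -4.1, -0.0131, -0.0753, -0.0409, -1.0, -3.5, -11.4, -4.0, -0.0131, -0.0753, -0.0409, -1.0, -3.3, -11.5, -3.9, -0.0131, -0.0753, -0.0409, -1.0, -3.1, -11.6, -3.8, -0.0131, -0.0753, -0.0409, -1.0, -2.9, -11.7, -3.8, -0.0131, -0.0753, -0.0409]
```

Emit:
arm_command:
  moves: [-1,-4,-11.1,-4.6,-0.0131,-0.0753,-0.0409,-1,-3.9,-11.2,-4.4,-0.0131,-0.0753,-0.0409,-1,-3.8,-11.3,-4.3,-0.0131,-0.0753,-0.0409,-1,-3.6,-11.4,-4.1,-0.0131,-0.0753,-0.0409,-1,-3.5,-11.4,-4,-0.0131,-0.0753,-0.0409,-1,-3.3,-11.5,-3.9,-0.0131,-0.0753,-0.0409,-1,-3.1,-11.6,-3.8,-0.0131,-0.0753,-0.0409,-1,-2.9,-11.7,-3.8,-0.0131,-0.0753,-0.0409]

```text
clock: 7.5
tcp_pos: [0.5849, 0.1697, 0.18]
orientation: [0.27, -0.408, 0.863, 0.13]
wrist_force: [1.0, 0.4, -1.4]
finger_gap: 0.0245
grip_force: 39.5
```

Emit:
arm_command:
  moves: [-1,0,0,0,0,0,0,-1,0,0,0,0,0,0]

```text
clock: 7.75
tcp_pos: [0.5851, 0.17, 0.1805]
orientation: [0.269, -0.407, 0.863, 0.129]
wrist_force: [0.6, 0.4, -0.2]
finger_gap: 0.0246
grip_force: 39.5
```

```bash
python3 - <<'E'
from go import *
from scipy.optimize import least_squares
goto(hang(125),HM,2,-1)
p,M,s=cur()
ims=[]
for n in ["scene","top"]:
    im,d=read_camera(n); np.savez(n+"2.npz",p=im,d=d); X=(cloud(n,d)*1000)[d>0]
    T=(X-p)@M  # tool coords; cyl centre expected (-15,0,-15)
    def g(q,T=T): # axis through (0,q0,q1) dir (1,q2,q3)
        a=np.array([1,q[2],q[3]]); a/=np.linalg.norm(a); D=T-[0,q[0],q[1]]; al=D@a; return np.linalg.norm(D-al[:,None]*a,axis=1)-13,T[:,0]
    q=np.array([0,-15,0,0.])
    for tol in [7,4,3]:
        r,al=g(q); sel=(abs(r)<tol)&((abs(al-12)<14)|((al>68)&(al<84))|((al>-46)&(al<-28))); q=least_squares(lambda q:g(q)[0][sel],q,loss="soft_l1").x
    r,al=g(q); k=(r<2)&(abs(al)<100); h=(abs(r-7)<4)&(abs(al)<110)
    print(n,"axis y,z at TCP",q[:2].round(1),"slopes",q[2:].round(3),sel.sum(),"ext",np.percentile(al[k],[0,1,99,100]).round(1),"hex",np.percentile(al[h&(al<0)],[1,99]).round(1),np.percentile(al[h&(al>0)],[5,95]).round(1))
    a,b=[proj(n,(v)/1000).round(0) for v in (p,PEG+PA*90)]; c=((a+b)/2).astype(int)
    ims.append(cv2.resize(im[max(c[1]-60,0):c[1]+60,max(c[0]-60,0):c[0]+60],(400,400),interpolation=cv2.INTER_CUBIC))
cv2.imwrite("pics/ap.png",np.hstack(ims))
E
```

```text
clk 7.75 [585.1 170.  180.5] F [ 0.6  0.4 -0.2] gap 24.6
err world [1.7 0.2 2.6] tool [-2.6 -1.2 -1.4] rot [ 0.003  -0.0045 -0.0025] j [-0.09  0.11 -0.51  0.59  0.49 -0.88]
[-1.0, -1.3, -0.6, -0.7, 0.0015, -0.0022, -0.0012, -1.0, -1.3, -0.6, -0.7, 0.0015, -0.0022, -0.0012]
scene axis y,z at TCP [ -0.6 -15.1] slopes [-0.002 -0.001] 130 ext [-56.2 -55.9  83.   84.5] hex [-56.2  -2.3] [10.4 63.4]
top axis y,z at TCP [  0.3 -14.6] slopes [0.015 0.011] 131 ext [-58.1 -57.8   5.4   7.5] hex [-58.   -4.2] [1.3 4.8]
```

View pics/ap.png

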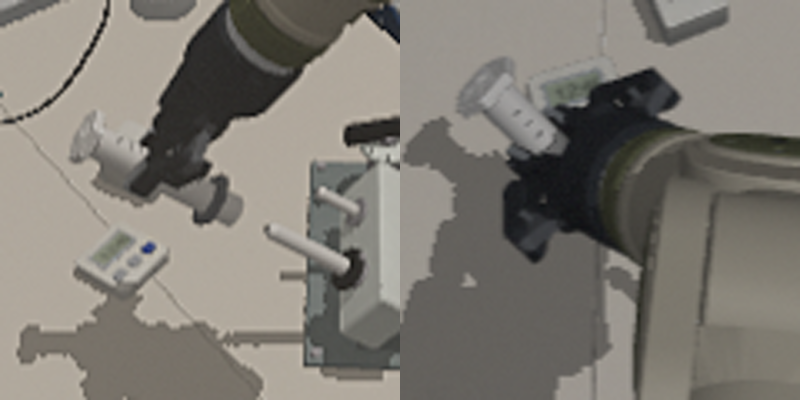

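The left view shows the cylinder held in line with the peg, its mouth at (235,210) and the peg tip at (268,230). The numbers agree: the axis is 15 behind the TCP and the mouth is at +84.

Emit:
arm_command:
  moves: [-1,-2.6,-1.2,-1.4,0.003,-0.0045,-0.0025,-1,8,0,0,0,0,0,-1,8,0,0,0,0,0,-1,8,0,0,0,0,0,-1,8,0,0,0,0,0,-1,8,0,0,0,0,0,-1,5,0,0,0,0,0,-1,0,0,0,0,0,0]

```text
clock: 8.85
tcp_pos: [0.5641, 0.1414, 0.1582]
orientation: [0.273, -0.407, 0.862, 0.128]
wrist_force: [-0.2, 0.0, -0.3]
finger_gap: 0.0241
grip_force: 39.5
```

```bash
python3 - <<'E'
from go import *
goto(hang(80),HM,2,-1)
im,d=read_camera("scene"); c=proj("scene",(PEG+PA*95)/1000).astype(int)
cv2.imwrite("pics/in.png",cv2.resize(im[c[1]-45:c[1]+45,c[0]-60:c[0]+60],None,fx=6,fy=6,interpolation=cv2.INTER_CUBIC))
E
```

```text
clk 8.85 [564.1 141.4 158.2] F [-0.2  0.  -0.3] gap 24.1
err world [-0.7  0.4 -0.9] tool [0.6 0.8 0.6] rot [-0.0011  0.002   0.001 ] j [-0.16  0.09 -0.59  0.55  0.52 -0.95]
[-1.0, 0.3, 0.4, 0.3, -0.0006, 0.001, 0.0005, -1.0, 0.3, 0.4, 0.3, -0.0006, 0.001, 0.0005]
```

View pics/in.png

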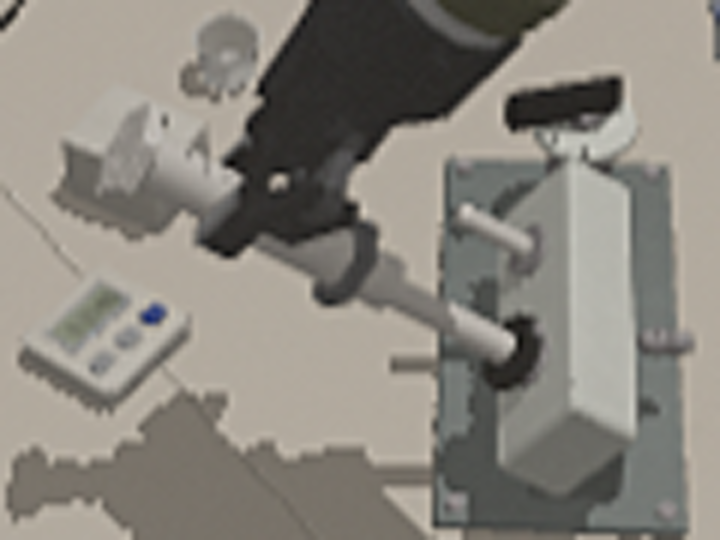

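The peg (450,310) enters the mouth at about (395,280), and no force is felt. I'll continue.

Emit:
arm_command:
  moves: [-1,5,0.4,0.3,0,0,0,-1,5,0.4,0.3,0,0,0,-1,5,0,0,0,0,0,-1,5,0,0,0,0,0,-1,5,0,0,0,0,0,-1,0,0,0,0,0,0]

```text
clock: 9.65
tcp_pos: [0.5506, 0.1264, 0.1432]
orientation: [0.273, -0.407, 0.862, 0.128]
wrist_force: [0.4, -0.2, -0.3]
finger_gap: 0.0245
grip_force: 39.5
```

Emit:
arm_command:
  moves: [-1,5,0,0,0,0,0,-1,5,0,0,0,0,0,-1,5,0,0,0,0,0,-1,4,0,0,0,0,0,-1,3,0,0,0,0,0,-1,0,0,0,0,0,0]

```text
clock: 10.4
tcp_pos: [0.5394, 0.1126, 0.1308]
orientation: [0.273, -0.408, 0.862, 0.128]
wrist_force: [-0.3, -0.0, -0.0]
finger_gap: 0.0239
grip_force: 39.5
```

```bash
python3 - <<'E'
from go import *
goto(hang(15.5),HM,8,-1); p,M,s=cur(); print("Ftool",(M.T@s["wrist_force"]).round(1))
E
```

```text
clk 10.4 [539.4 112.6 130.8] F [-0.3 -0.  -0. ] gap 23.9
err world [ -9.6 -11.6 -10.5] tool [18.3  0.1 -0.1] rot [-0.0011  0.002   0.0014] j [-0.23  0.08 -0.67  0.52  0.54 -1.03]
[-1.0, 2.3, 0.0, -0.0, -0.0001, 0.0003, 0.0002, -1.0, 2.3, 0.0, -0.0, -0.0001, 0.0003, 0.0002, -1.0, 2.3, 0.0, -0.0, -0.0001, 0.0003, 0.0002, -1.0, 2.3, 0.0, -0.0, -0.0001, 0.0003, 0.0002, -1.0, 2.3, 0.0, -0.0, -0.0001, 0.0003, 0.0002, -1.0, 2.3, 0.0, -0.0, -0.0001, 0.0003, 0.0002, -1.0, 2.3, 0.0, -0.0, -0.0001, 0.0003, 0.0002, -1.0, 2.3, 0.0, -0.0, -0.0001, 0.0003, 0.0002]
Ftool [ 0.2  0.2 -0.1]
```

Emit:
arm_command:
  moves: [-1,3,0,0,0,0,0,-1,3,0,0,0,0,0,-1,3,0,0,0,0,0,-1,2,0,0,0,0,0,-1,1,0,0,0,0,0,-1,0,0,0,0,0,0]
  newtons: 20

```text
clock: 11.15
tcp_pos: [0.5333, 0.1051, 0.124]
orientation: [0.273, -0.408, 0.862, 0.128]
wrist_force: [-0.0, 0.1, -1.2]
finger_gap: 0.0241
grip_force: 39.5
```

Emit:
arm_command:
  moves: [-1,1,0,0,0,0,0,-1,1,0,0,0,0,0,-1,0,0,0,0,0,0]

```text
clock: 11.52
tcp_pos: [0.5322, 0.1039, 0.1229]
orientation: [0.273, -0.408, 0.862, 0.128]
wrist_force: [-0.4, -0.1, 0.1]
finger_gap: 0.0239
grip_force: 39.5
```

Emit:
arm_command:
  moves: [-1,1,0,0,0,0,0,-1,0,0,0,0,0,0]

```text
clock: 11.78
tcp_pos: [0.5318, 0.1032, 0.1223]
orientation: [0.273, -0.408, 0.862, 0.128]
wrist_force: [0.3, 0.1, -0.5]
finger_gap: 0.0235
grip_force: 39.5
```

Emit:
arm_command:
  moves: [-1,1,0,0,0,0,0,-1,0,0,0,0,0,0]

```text
clock: 12.02
tcp_pos: [0.5312, 0.1026, 0.1217]
orientation: [0.273, -0.408, 0.862, 0.128]
wrist_force: [0.6, -0.4, -1.1]
finger_gap: 0.024
grip_force: 39.5
```

Emit:
arm_command:
  moves: [-1,1,0,0,0,0,0,-1,0,0,0,0,0,0]

```text
clock: 12.28
tcp_pos: [0.5307, 0.102, 0.1211]
orientation: [0.273, -0.408, 0.862, 0.128]
wrist_force: [-0.4, 0.3, -0.4]
finger_gap: 0.0241
grip_force: 39.5
```

Emit:
arm_command:
  moves: [-1,1,0,0,0,0,0,-1,0,0,0,0,0,0]

```text
clock: 12.52
tcp_pos: [0.5302, 0.1014, 0.1206]
orientation: [0.273, -0.408, 0.862, 0.128]
wrist_force: [0.6, -0.1, -0.6]
finger_gap: 0.0244
grip_force: 39.5
```

Emit:
arm_command:
  moves: [-1,0.8,0,0,0,0,0,-1,0,0,0,0,0,0]

```text
clock: 12.78
tcp_pos: [0.5298, 0.1009, 0.1201]
orientation: [0.273, -0.408, 0.862, 0.128]
wrist_force: [-0.5, -0.2, 0.0]
finger_gap: 0.0242
grip_force: 39.5
```

Emit:
arm_command:
  moves: [-1,0.8,0,0,0,0,0,-1,0,0,0,0,0,0]

```text
clock: 13.02
tcp_pos: [0.5294, 0.1004, 0.1197]
orientation: [0.273, -0.408, 0.862, 0.128]
wrist_force: [-0.2, 0.3, -1.6]
finger_gap: 0.0241
grip_force: 39.5
```

Emit:
arm_command:
  moves: [-1,0.8,0,0,0,0,0,-1,0,0,0,0,0,0]

```text
clock: 13.28
tcp_pos: [0.5291, 0.0999, 0.1193]
orientation: [0.273, -0.408, 0.862, 0.128]
wrist_force: [1.0, 0.6, 0.1]
finger_gap: 0.024
grip_force: 39.5
```

Emit:
arm_command:
  moves: [-1,0.8,0,0,0,0,0,-1,0,0,0,0,0,0]

```text
clock: 13.52
tcp_pos: [0.529, 0.0998, 0.1194]
orientation: [0.274, -0.408, 0.861, 0.128]
wrist_force: [1.1, 3.3, 2.2]
finger_gap: 0.0241
grip_force: 39.5
```

```bash
python3 - <<'E'
from go import *
goto(hang(15.5),HM,1,-1); p,M,s=cur(); print("Ftool",(M.T@s["wrist_force"]).round(1))
im,d=read_camera("scene"); c=proj("scene",(PEG+PA*40)/1000).astype(int)
cv2.imwrite("pics/in2.png",cv2.resize(im[c[1]-35:c[1]+35,c[0]-45:c[0]+45],None,fx=8,fy=8,interpolation=cv2.INTER_CUBIC))
E
```

```text
clk 13.53 [529.   99.8 119.4] F [1.1 3.3 2.2] gap 24.1
err world [0.8 1.3 1. ] tool [-1.8  0.2  0. ] rot [-0.0011  0.0039  0.0026] j [-0.27  0.09 -0.7   0.51  0.56 -1.08]
[-1.0, -1.8, 0.2, 0.0, -0.0011, 0.0039, 0.0026]
Ftool [-3.9  1.2  0. ]
```

View pics/in2.png

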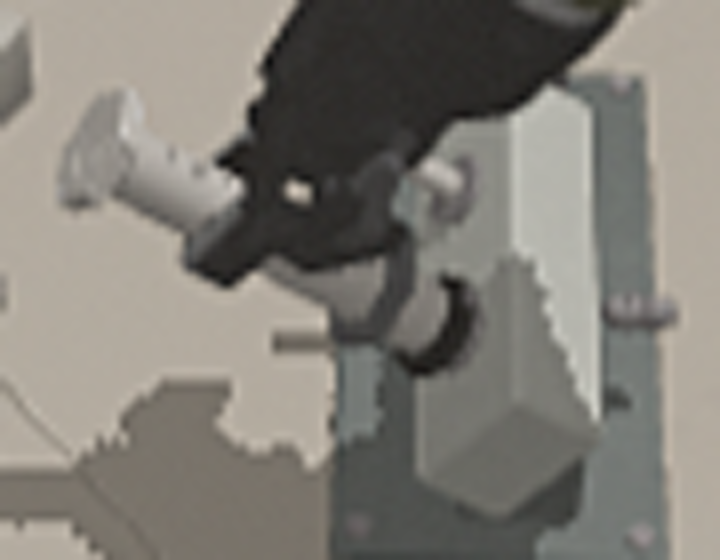

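The mouth sits against the collar at (455,320) with a 3.9 N press along the axis, so I release and back off along the tool axis.

Emit:
arm_command:
  moves: [0,0,0,0,0,0,0,0,0,0,0,0,0,0,1,0,0,0,0,0,0,1,0,0,0,0,0,0,1,0,0,0,0,0,0,1,0,0,0,0,0,0]

```text
clock: 14.32
tcp_pos: [0.5286, 0.0993, 0.1188]
orientation: [0.273, -0.408, 0.862, 0.128]
wrist_force: [-0.3, -0.0, -0.6]
finger_gap: 0.0857
grip_force: 0.0
```

Emit:
arm_command:
  moves: [1,0,0,-8,0,0,0,1,0,0,-15,0,0,0,1,0,0,-20,0,0,0,1,0,0,-25,0,0,0,1,0,0,-25,0,0,0,1,0,0,-20,0,0,0,1,0,0,-10,0,0,0,1,0,0,0,0,0,0]

```text
clock: 15.32
tcp_pos: [0.4838, 0.0443, 0.22]
orientation: [0.274, -0.407, 0.862, 0.127]
wrist_force: [0.8, -0.9, 0.2]
finger_gap: 0.0855
grip_force: 0.0
```

```bash
python3 - <<'E'
from go import *
import fit
p,M,s=cur(); print(round(s["clock"],2),p.round(1),s["joint_pos"].round(2),round(s["finger_gap"],4),np.degrees(np.arctan2(M[1,0],M[0,0])))
for n in ["scene","top"]:
    im,d=read_camera(n); X=(cloud(n,d)*1000)[d>0]
    Q=fit.toRack(X,[RX,RY,RT]); dl,al=fit.pegd(Q,35,0); k=(dl<24)&(al>5)&(al<200)
    print(n,"cyl along",np.percentile(al[k],[1,99]).round(1),"hex",np.histogram(al[k&(dl>16)],np.arange(0,180,8))[0])
    H=(Q[:,2]>84)&(Q[:,2]<104)&(np.hypot(Q[:,0],Q[:,1]+130)<60)&(Q[:,1]<-82); h=Q[H][:,:2]
    if len(h)>30:
        c=h.mean(0); w,V=np.linalg.eigh(np.cov(h.T)); v=V[:,1]; v*=np.sign(v@(c-[0,-130])); print("handle",len(h),np.degrees(np.arctan2(v[1],v[0])).round(1),c.round(1))
    if n=="scene":
        c=proj(n,(PEG+PA*40)/1000).astype(int); cv2.imwrite("pics/rel.png",cv2.resize(im[c[1]-60:c[1]+40,c[0]-65:c[0]+65],None,fx=6,fy=6,interpolation=cv2.INTER_CUBIC))
E
```

```text
15.32 [483.8  44.3 220. ] [-0.44 -0.07 -0.57  0.9   0.59 -1.27] 0.0855 -129.31774570555976
scene cyl along [  7.8 155.9] hex [ 6 34  0  0 20 39  1  0  0  0  0  0  0  0  0  1  1  1 12 26  0  0]
handle 65 17.6 [  24.2 -121.2]
top cyl along [  9.9 157. ] hex [ 2 53  6  0 23 66  0  0  0  0  0  0  0  0  0  0  0  0 15 51  0  0]
handle 139 17.6 [  16.5 -125.1]
```

View pics/rel.png

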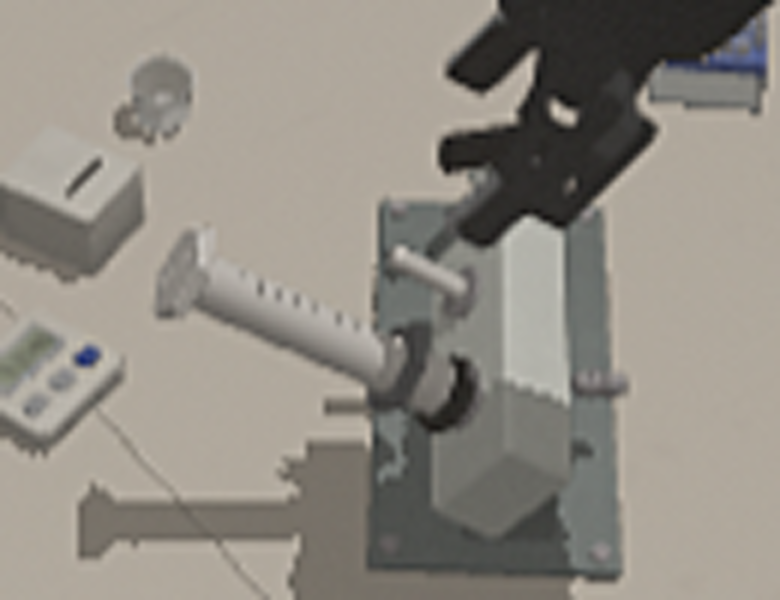

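The cylinder hangs on the long peg against the collar (mouth at 440,390, foot at 190,270). Its far end measures 156 from the root, which is consistent with that. On to the valve: the handle is at 17.6°.

```bash
python3 - <<'E'
from go import *
a=rack(2,-129,170); print(a)
goto(a,Rdown(RT+np.radians(17.5)+np.pi),8,0)
E
```

```text
[580.88194827 -95.02283578 170.        ]
clk 15.43 [483.3  44.9 218.9] F [-0.1 -0.   0.2] gap 85.6
err world [  97.5 -140.   -48.9] tool [  66.1 -164.1   13.6] rot [-0.0948  0.6079 -0.2946] j [-0.44 -0.07 -0.57  0.9   0.59 -1.27]
[0.0, 8.3, -20.5, 1.7, -0.0119, 0.076, -0.0368, 0.0, 8.9, -20.2, 2.1, -0.0119, 0.076, -0.0368, 0.0, 9.4, -19.9, 2.6, -0.0119, 0.076, -0.0368, 0.0, 9.9, -19.6, 3.1, -0.0119, 0.076, -0.0368, 0.0, 10.4, -19.3, 3.6, -0.0119, 0.076, -0.0368, 0.0, 10.8, -18.9, 4.2, -0.0119, 0.076, -0.0368, 0.0, 11.2, -18.6, 4.8, -0.0119, 0.076, -0.0368, 0.0, 11.4, -18.2, 5.4, -0.0119, 0.076, -0.0368]
```

Emit:
arm_command:
  moves: [0,8.3,-20.5,1.7,-0.0119,0.076,-0.0368,0,8.9,-20.2,2.1,-0.0119,0.076,-0.0368,0,9.4,-19.9,2.6,-0.0119,0.076,-0.0368,0,9.9,-19.6,3.1,-0.0119,0.076,-0.0368,0,10.4,-19.3,3.6,-0.0119,0.076,-0.0368,0,10.8,-18.9,4.2,-0.0119,0.076,-0.0368,0,11.2,-18.6,4.8,-0.0119,0.076,-0.0368,0,11.4,-18.2,5.4,-0.0119,0.076,-0.0368]

```text
clock: 16.42
tcp_pos: [0.5814, -0.0951, 0.1691]
orientation: [-0.002, -0.56, 0.828, 0.0]
wrist_force: [0.6, -0.4, -0.4]
finger_gap: 0.0427
grip_force: 0.0
```

Emit:
arm_command:
  moves: [0,0,0,0,0,0,0,0,0,0,0,0,0,0]

```text
clock: 16.68
tcp_pos: [0.5804, -0.0943, 0.1697]
orientation: [-0.0, -0.56, 0.829, 0.001]
wrist_force: [0.9, -0.2, -0.2]
finger_gap: 0.0427
grip_force: 0.0
```

```bash
python3 - <<'E'
from go import *
goto(rack(2,-129,77.5),Rdown(RT+np.radians(17.5)+np.pi),6,0)
E
```

```text
clk 16.68 [580.4 -94.3 169.7] F [ 0.9 -0.2 -0.2] gap 42.7
err world [  0.5  -0.7 -92.2] tool [ 0.6 -0.9 92.2] rot [0.0017 0.0009 0.    ] j [-0.3   0.36 -0.03  1.17  0.   -1.49]
[0.0, 0.1, -0.1, 15.4, 0.0003, 0.0002, 0.0, 0.0, 0.1, -0.1, 15.4, 0.0003, 0.0002, 0.0, 0.0, 0.1, -0.1, 15.4, 0.0003, 0.0002, 0.0, 0.0, 0.1, -0.1, 15.4, 0.0003, 0.0002, 0.0, 0.0, 0.1, -0.1, 15.4, 0.0003, 0.0002, 0.0, 0.0, 0.1, -0.1, 15.4, 0.0003, 0.0002, 0.0]
```

Emit:
arm_command:
  moves: [0,0.6,-0.9,25,0,0,0,0,0,0,25,0,0,0,0,0,0,20,0,0,0,0,0,0,14,0,0,0,0,0,0,8,0,0,0,0,0,0,0,0,0,0]

```text
clock: 17.42
tcp_pos: [0.5814, -0.0959, 0.0784]
orientation: [-0.0, -0.559, 0.829, 0.0]
wrist_force: [0.2, -0.2, 0.8]
finger_gap: 0.0428
grip_force: 0.0
```

Emit:
arm_command:
  moves: [-1,0,0,0,0,0,0,-1,0,0,0,0,0,0,-1,0,0,0,0,0,0,-1,0,0,0,0,0,0]
  newtons: 30

```text
clock: 17.92
tcp_pos: [0.5826, -0.0963, 0.0795]
orientation: [0.001, -0.56, 0.829, -0.001]
wrist_force: [1.3, -0.2, 4.9]
finger_gap: 0.0094
grip_force: 34.9
```

Emit:
arm_command:
  moves: [-1,0,0,0,0,0,-0.07,-1,0,0,0,0,0,-0.07,-1,0,0,0,0,0,-0.07,-1,0,0,0,0,0,-0.07,-1,0,0,0,0,0,-0.07,-1,0,0,0,0,0,-0.07,-1,0,0,0,0,0,-0.06,-1,0,0,0,0,0,0]

```text
clock: 18.92
tcp_pos: [0.5838, -0.0965, 0.0794]
orientation: [-0.001, 0.74, -0.672, 0.002]
wrist_force: [5.9, -0.7, 2.6]
finger_gap: 0.009
grip_force: 34.7
```

```bash
python3 - <<'E'
from go import *
p,M,s=cur(); print(p.round(1),s["wrist_force"].round(1),s["ft_torque"].round(2),"bar heading in rack",np.degrees(np.arctan2(-M[1,0],-M[0,0])-RT),s["joint_pos"].round(2))
E
```

```text
[583.8 -96.5  79.4] [ 5.9 -0.7  2.6] [-0.09 -1.    0.03] bar heading in rack 44.977615692191314 [-0.3   0.43 -0.17  0.97  0.   -1.97]
```

Next I release, retreat upward, and verify.

Emit:
arm_command:
  moves: [0,0,0,0,0,0,0,0,0,0,0,0,0,0,0,0,0,0,0,0,0,0,0,0,0,0,0,0]

```text
clock: 19.42
tcp_pos: [0.5813, -0.0959, 0.0783]
orientation: [0.0, 0.74, -0.672, -0.0]
wrist_force: [0.5, -0.1, -0.7]
finger_gap: 0.0424
grip_force: 0.0
```

Emit:
arm_command:
  moves: [0,0,0,-10,0,0,0,0,0,0,-25,0,0,0,0,0,0,-35,0,0,0,0,15,0,-35,0,0,0,0,40,20,-35,0,0,0,0,50,25,-20,0,0,0,0,50,25,0,0,0,0,0,40,25,0,0,0,0]

```text
clock: 20.42
tcp_pos: [0.5055, -0.3013, 0.2399]
orientation: [-0.0, 0.74, -0.672, 0.001]
wrist_force: [0.9, 0.2, -1.1]
finger_gap: 0.0429
grip_force: 0.0
```

```bash
python3 - <<'E'
from go import *
import fit
p,M,s=cur(); print(round(s["clock"],2),p.round(1))
ims=[]
for n in ["scene","top"]:
    im,d=read_camera(n); X=(cloud(n,d)*1000)[d>0]
    Q=fit.toRack(X,[RX,RY,RT]); dl,al=fit.pegd(Q,35,0); k=(dl<24)&(al>5)&(al<200)
    print(n,"cyl along",np.percentile(al[k],[1,99]).round(1))
    H=(Q[:,2]>84)&(Q[:,2]<104)&(np.hypot(Q[:,0],Q[:,1]+130)<60)&(Q[:,1]<-82); h=Q[H][:,:2]
    if len(h)>30:
        c=h.mean(0); w,V=np.linalg.eigh(np.cov(h.T)); v=V[:,1]; v*=np.sign(v@(c-[0,-130])); print("handle",len(h),np.degrees(np.arctan2(v[1],v[0])).round(1),c.round(1),"ext",np.ptp((h-c)@v).round(1))
    c=proj(n,rack(20,-60,80)/1000).astype(int); ims.append(cv2.resize(im[c[1]-60:c[1]+60,c[0]-40:c[0]+40] if 0 else im[c[1]-50:c[1]+50,c[0]-50:c[0]+50],(400,400),interpolation=cv2.INTER_CUBIC))
cv2.imwrite("pics/fin.png",np.hstack(ims))
E
```

```text
20.43 [ 505.5 -301.3  239.9]
scene cyl along [  8.3 156. ]
handle 83 43.8 [  12. -119.] ext 61.4
top cyl along [  9.3 156.8]
handle 135 45.2 [  13.  -120.5] ext 59.5
```

View pics/fin.png

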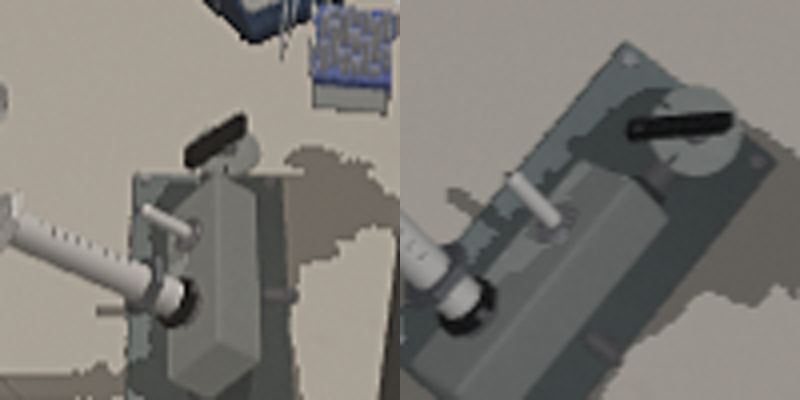

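The handle (635,127 in the right view) lies over the middle tick at 44–45°. The cylinder is seated on the collar at (465,300), and nothing touches the robot.

```bash
python3 -c "
from workcell import *
print(hand_in())"
```

```text
the job is handed in; nothing more can be done
None
```

The white cylinder hangs on the long peg with its mouth against the collar (3.9 N press before release), the valve is at about 45° over the middle tick, the timer and tape roll were not touched, and the job was handed in at about 20 s on the clock.

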